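# Lay out the gingerbread display tray

## Task

Finish the display tray from the biscuits on the cooling rack: lay the flower midway between the tree and the bell, in line with them, and set the star centred on top of the flower. Lay the heart straight behind the tree and the ring straight behind the bell, each about 9 cm from it, centre to centre ('behind' is farther from the robot, following the tray's sides). Everything lies flat on the tray, or on the flower, and is let go; leave the tree and the bell, and the bar and the square biscuit on the rack, where they are.

Things in the scene. Friction and masses are not known exactly. Their poses are not given: they have to be found in the camera images.
- tray: fixed dark baking tray with brown paper, 240 x 340 mm, rim 12 mm high, 4 mm thick; floor 4 mm above the table. Origin: centre of underside; x along its short side away from the robot, y along its length to the robot's left. Stands left or right of the robot. Tree and bell lie on it 180 mm apart, either one left, 45 mm nearer the robot than its middle; the rest is empty.
- rack: fixed wire cooling rack, 230 x 330 mm, on the side where the tray is not; its top, 14 mm above the table, carries six biscuits in two rows of three, about 100 mm apart, in any order. Origin: centre of its underside, axes as for the tray.
- tree: fir tree gingerbread biscuit, 15 mm thick, flat, brown with a thin white icing line. 73 mm long (x) with a zigzag outline up to 55 mm wide (y) and a short trunk. Origin on its mid-line at the underside, about midway along; x points to its tip, away from the robot, y to the robot's left (its axes are those of the tray).
- bell: bell-shaped gingerbread biscuit, 15 mm thick, flat, brown with a thin white icing line. 64 mm long (x), 56 mm wide (y) at the flared mouth, which is nearer the robot. Origin on its mid-line at the underside, about midway along; x points to its round crown, away from the robot, y to the robot's left (its axes are those of the tray).
- flower: flower gingerbread biscuit, 15 mm thick, flat, brown with a white dot of icing on each petal. Six round petals, 64 mm over opposite petals, petals at 0, 60, 120 ... degrees from its x axis. Taken across two opposite notches between petals (30, 90 or 150 degrees from x) it is about 58 mm wide. Origin at the centre of its underside, z up. Lies at any yaw on the rack.
- star: six-pointed star gingerbread biscuit, 15 mm thick, flat, brown with a thin white icing line. 68 mm over opposite points, points at 0, 60, 120 ... degrees from its x axis. Taken across two opposite notches (30, 90 or 150 degrees from x) a 15 mm wide finger pad bridges the notch and it is about 46 mm wide. Origin at the centre of its underside, z up. Lies at any yaw on the rack.
- heart: heart-shaped gingerbread biscuit, 15 mm thick, flat, brown with a thin white icing line. 53 mm from tip to lobes (x), 58 mm wide (y) over the two round lobes, widest 4.5 mm from the origin towards the lobes. Origin at the underside on the mid-line, 31.5 mm from the tip; x points from the tip to the lobes, z up. Lies at any yaw on the rack.
- ring: ring gingerbread biscuit, 15 mm thick, flat, brown with a thin white icing line. Round, 54 mm across with a 20 mm hole. Origin at the centre of its underside, z up. 
- bar: bar-shaped gingerbread biscuit, 15 mm thick, flat, brown with a thin white icing line. 60 x 22 mm (x, y). Origin at the centre of its underside, z up. Not part of the job; it stays on the rack.
- square: square gingerbread biscuit, 15 mm thick, flat, brown with a thin white icing line. 42 x 42 mm. Origin at the centre of its underside, z up. Not part of the job; it stays on the rack.

How it is judged:
At the end, for the whole second after the job is handed in: Heart/ring 75-105 mm behind tree/bell along its x, within 15 mm sideways; flower 75-105 mm from both tree and bell, within 15 mm of their line; these on the tray floor. Star on flower within 12 mm. All four flat (0.1 rad), at rest, released. Tree, bell, bar, square moved under 12 mm (x of heart in the frame of tree between 0.075 and 0.105 m and y of heart in the frame of tree between -0.015 and 0.015 m and z of each of heart, ring, flower in the frame of tray below 0.008 m and x of ring in the frame of bell between 0.075 and 0.105 m and y of ring in the frame of bell between -0.015 and 0.015 m and x of flower in the frame of tree between -0.015 and 0.015 m and x of flower in the frame of bell between -0.015 and 0.015 m and horizontal distance between flower and tree between 0.075 and 0.105 m and horizontal distance between flower and bell between 0.075 and 0.105 m and horizontal distance between star and flower below 0.012 m and z of star in the frame of flower between 0.012 and 0.019 m and angle between each of flower, star, heart, ring's own z axis and vertical below 0.1 rad and linear speed of each of flower, star, heart, ring below 0.02 m/s and distance of each of tree, bell, bar, square from where it was at the start of the episode below 0.012 m); the robot touches nothing.
It also fails if it takes over 106 s, if anything falls off the work surface, if the arm or the gripper's body presses on something with over 40 N, if the wrist force passes 120 N, or if a joint passes its speed limit or range.

## Robot

A 6-joint arm with a two-finger parallel gripper is mounted at the origin on the work surface. World frame = base frame: x ahead of the robot, y to its left, z up, the work surface at z = 0. Lengths are in m, angles in rad, forces in N, time in s.
With the tool pointing down it reaches from about 0.275 to 0.75 m from the base axis. Payload 10.2 kg.
Tool frame: the origin (TCP) lies at the very end of the fingers, on their centre line; the grasp point (between the pads) lies 19 mm behind it (grip_depth is the z of the grasp point in the tool frame, in m); z points along the fingers, y is the line along which they close (so a half turn about z gives the same grasp; the last joint's range is limited). The gripper opens to 85 mm and grips with 20 to 120 N. Pads are 22 mm wide; open, the fingers measure 114 mm over their backs; the gripper's body (76 mm by 85 mm) begins 54 mm behind the grasp point. The pads swing forward as they close: fully open they stand 13 mm farther back than shut.
Start: joints at [0.903, 0.313, 1.498, -0, 1.331, -0.223], TCP at [0.226, 0.474, 0.211] pointing down, gripper open.
Joint ranges: [-2.94, 2.94], [-0.97, 2.17], [0.19, 2.56], [-1.23, 4.37], [0.02, 3.11], [-2.88, 2.88]. Speed limits (rad/s): [2.39, 2.39, 3.01, 3.14, 3.14, 3.14].

## Interface

Orientations are given as a unit quaternion [x, y, z, w].
In Python, from station import * gives the robot as it stands.
- The arm moves only by the tool drive_tool, never from a script. Its argument "rows" is a list of rows, each a list of 3 entries, a list of its own where there are three numbers: the closure, from 0 (fully open) to 1 (shut), then the shift along the tool's x, y, z in units of 0.8 m (1.0 is 0.8 m), then the turn, a rotation vector about the tool's x, y, z in units of 180 degrees (1.0 is 180 degrees). In form: [[grip, [x, y, z], [rx, ry, rz]], ...]. A call has 1 to 10 rows; each row is the pose to reach, as a shift and turn from the pose commanded when the call began, along the tool's axes at that moment, turning the shorter way round; what a row does not reach only later rows make up. A row lasts 1/10 s, in which the tool goes at most 50 mm and 8.59 degrees, less where a joint would pass 70% of its speed; a pose out of reach is approached as far as the arm can. A call with a number of a shift or a turn outside -1 to 1 is refused whole. A call with a gripper value outside its range is refused whole. The fingers move at their own pace and stop on an object; the grip force is fixed at half the most. Time passes only in rows, so rows that repeat a pose let the fingers close. It gives the time, the measured TCP pose, the force, the opening and the grip force at its end, in the units of the state.
- get_obs(): the state, without advancing time (a new reading comes with each control period).
- read_camera(name): name is "scene" or "side" or "wrist"; returns the picture (420x560x3 uint8, red, green, blue); there is no depth.
- get_calibration(name): a dict with "mtx" (3x3 intrinsics, pixels), "extrinsics" (4x4, takes a point from camera to world coordinates). Camera axes: x right, y up, looking along -z (the intrinsics and any distortion apply to the point x, -y, -z); pixel columns grow to the right and rows downward; lengths in m; the calibration is good to about 2 mm. A picture is of the moment at which its call begins: read the wrist's pose just before it. get_calibration takes no time and is no camera call; for the wrist camera it gives the pose at the moment of the call.
- sign_off(): hands the job in; it is judged then, once.
Trained networks look in the newest picture that a camera, given by its name, has taken for a name from the list of things; names that differ only in an ending like _2 or _b are one class to them, and where a whole thing is asked for, a point or a joint stands for the part that bears it (a point fixed in the world has none). Each returns a list of dicts, best first, with "score" (0 to 1); they miss things now and then, are a little off and sometimes report something else, mostly with a low value. They report only what shows in the picture. A call takes as long as a camera call.
- trace(target, camera): "region" (420x560 bool, what is visible of it) and "extent" ([left, top, width, height] in pixels, round what is visible of it).
- landmark_of(target, camera): "location" ([column, row] in pixels: a listed point, or the origin of a listed thing).
The state is a dict: "time": time; "joint_positions": joint angles; "joint_vel": joint speeds; "tau": joint torques, N m; "tool_pos": TCP position; "tcp_rot": TCP orientation; "ft_force": force on the tool from outside, world axes, zero at the start; "moment": the same for the moment, N m; "grip_width": finger opening in m; "grasp_force": force on a finger pad.
Only numpy, scipy, OpenCV 4.12 (cv2) and the standard library are available. Lean on these libraries where they do the work, as an engineer would, in place of code of your own. Each camera call takes 0.05 s, during which the arm holds its last target. There are 200 camera calls.

## Working session

There is one attempt and no reset: what is moved stays moved. The work goes in short steps, Python scripts to look and compute and a tool call to move; the robot and the scene stay as the last step left them, time stands still between calls to the robot, and variables do not carry over. Pictures are saved under pics/ and viewed, at most 14 in all, crops included, and the job is handed in when it is done.

Besides the shell and the picture viewer there is one more tool, called after "Call:" as name([rows], argument=value, ...), one row to a line, values as JSON. drive_tool: Moves the arm, as the interface text tells. Shifts and turns lie within -1 to 1; 1 stands for 0.8 m of shift or 180 degrees of turn. Its arguments: {"type":"object","properties":{"rows":{"type":"array","items":{"type":"array"}}},"required":["rows"]}

```bash
ls; mkdir -p pics; python3 - <<'E'
from station import *
import cv2, numpy as np
for c in ["scene","side"]:
    cv2.imwrite(f"pics/{c}0.png", read_camera(c)[:,:,::-1]); k=get_calibration(c); print(c,np.round(k["mtx"],1).tolist(),np.round(k["extrinsics"],3).tolist(),k.keys())
o=get_obs(); print(o)
print(np.round(get_calibration("wrist")["extrinsics"],3).tolist())
E
```

```text
pics
scene [[521.5, 0.0, 272.2], [0.0, 521.5, 208.6], [0.0, 0.0, 1.0]] [[-0.877, -0.255, 0.406, 1.067], [0.48, -0.465, 0.744, 1.01], [-0.0, 0.848, 0.531, 0.786], [0.0, 0.0, 0.0, 1.0]] dict_keys(['mtx', 'extrinsics'])
side [[518.5, 0.0, 274.5], [0.0, 518.5, 210.0], [0.0, 0.0, 1.0]] [[0.983, 0.114, -0.142, 0.346], [-0.181, 0.697, -0.694, -0.863], [0.02, 0.708, 0.706, 0.909], [0.0, 0.0, 0.0, 1.0]] dict_keys(['mtx', 'extrinsics'])
{'time': 0.1, 'joint_positions': array([ 9.02594969e-01,  3.13430020e-01,  1.49836465e+00, -3.53257224e-05,
        1.33099152e+00, -2.23404495e-01]), 'joint_vel': array([-0.00215741, -0.00069516, -0.00265621, -0.00124352, -0.00107719,
        0.00184358]), 'tau': array([ 3.00334090e-03, -4.12901509e+01, -2.60141838e+01, -1.72582295e-04,
        3.05559333e-03, -3.03758588e-05]), 'tool_pos': array([0.22575469, 0.47370172, 0.21037257]), 'tcp_rot': array([ 2.20565475e-01,  9.75371988e-01, -5.45840091e-04, -2.41837841e-04]), 'ft_force': array([-0.62187836,  0.05508608,  0.32794573]), 'moment': array([ 0.01933256,  0.10174553, -0.02862919]), 'grasp_force': 0.0, 'grip_width': 0.08513485342868785}
[[0.43, -0.87, -0.243, 0.164], [0.903, 0.413, 0.118, 0.502], [-0.003, -0.27, 0.963, 0.374], [0.0, 0.0, 0.0, 1.0]]
```

View pics/scene0.png

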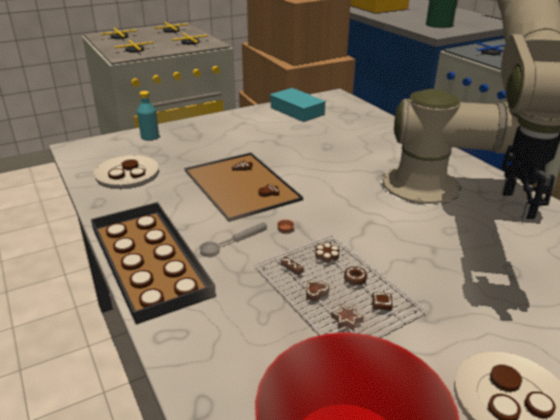

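View pics/side0.png

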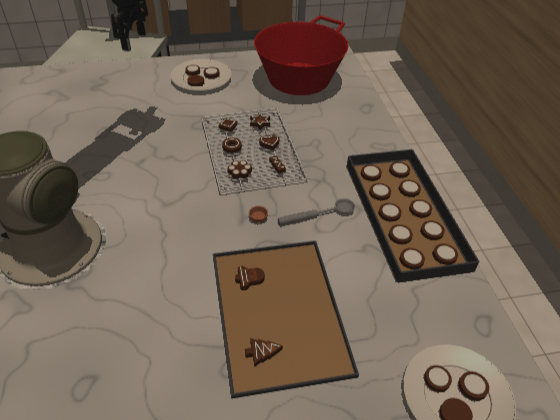

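The scene shows the rack on the left (scene 340,290) and the tray on the right (scene 243,185). In the side picture the rack has square (228,124), star (260,120), ring (232,145), heart (269,141), flower (240,170) and bar (277,164). On the tray the bell is at (250,277) and the tree at (264,350).

```bash
cat > h.py <<'E'
from station import *
import cv2, numpy as np
from scipy.spatial.transform import Rotation as R
def unproj(px, cal, z):
    M=cal["mtx"]; E=cal["extrinsics"]; px=np.atleast_2d(px).astype(float)
    d=np.c_[(px[:,0]-M[0,2])/M[0,0], -(px[:,1]-M[1,2])/M[1,1], -np.ones(len(px))]@E[:3,:3].T
    t=(z-E[2,3])/d[:,2]
    return E[:3,3]+d*t[:,None]
def proj(P, cal):
    E=cal["extrinsics"]; p=(np.atleast_2d(P)-E[:3,3])@E[:3,:3]; M=cal["mtx"]
    return np.c_[M[0,0]*p[:,0]/-p[:,2]+M[0,2], M[1,1]*-p[:,1]/-p[:,2]+M[1,2]]
def move(target, yaw=None):
    "shift (units) and turn (units) to a TCP target; yaw = world angle of tool y, tool pointing down"
    o=get_obs(); r=R.from_quat(o["tcp_rot"]); s=r.inv().apply(np.array(target)-o["tool_pos"])/0.8
    out=[np.round(s,4).tolist()]
    if yaw is not None:
        y=np.array([np.cos(yaw),np.sin(yaw),0]); best=None
        for sg in (1,-1):
            g=R.from_matrix(np.c_[np.cross(sg*y,[0,0,-1]),sg*y,[0,0,-1]]); v=(r.inv()*g).as_rotvec()/np.pi
            out.append(np.round(v,4).tolist())
    return out
def ty():
    m=R.from_quat(get_obs()["tcp_rot"]).as_matrix()[:,1]; return np.degrees(np.arctan2(m[1],m[0]))
E
python3 - <<'E'
from h import *
for c in ["side","scene"]:
    read_camera(c); k=get_calibration(c)
    for n,z in [("tray",0),("rack",0),("tree",.004),("bell",.004)]+[(n,.014) for n in "flower star heart ring bar square".split()]:
        l=landmark_of(n,c)[:2]
        print(c,n,[(np.round(unproj(a["location"],k,z)[0,:2],4).tolist(),np.round(a["location"]).tolist(),round(a["score"],2)) for a in l])
E
```

```text
side tray [([0.481, -0.265], [278.0, 312.0], 0.64)]
side rack [([0.501, 0.2726], [249.0, 151.0], 0.79)]
side tree [([0.4358, -0.35], [263.0, 350.0], 0.64)]
side bell [([0.4332, -0.1736], [248.0, 279.0], 0.7)]
side flower [([0.4677, 0.1688], [242.0, 172.0], 0.69)]
side star [([0.5544, 0.3793], [262.0, 123.0], 0.77)]
side heart [([0.5573, 0.2643], [270.0, 147.0], 0.8)]
side ring []
side bar [([0.5684, 0.1926], [278.0, 162.0], 0.72)]
side square [([0.4552, 0.3757], [228.0, 126.0], 0.66)]
scene tray [([0.4863, -0.2666], [239.0, 184.0], 0.69)]
scene rack []
scene tree [([0.4503, -0.3424], [239.0, 170.0], 0.64)]
scene bell [([0.4249, -0.19], [268.0, 189.0], 0.52), ([0.4393, 0.272], [356.0, 277.0], 0.3)]
scene flower [([0.4585, 0.1839], [329.0, 256.0], 0.68)]
scene star [([0.5547, 0.379], [343.0, 319.0], 0.77)]
scene heart [([0.5562, 0.2792], [316.0, 291.0], 0.6)]
scene ring [([0.4496, 0.2814], [356.0, 277.0], 0.84)]
scene bar [([0.5489, 0.1781], [296.0, 266.0], 0.79)]
scene square [([0.4498, 0.367], [379.0, 299.0], 0.63)]
```

```bash
python3 - <<'E'
from h import *
print(ty(), move([0.48,0.27,0.28],np.radians(90)))
E
```

```text
64.51075595431209 [[-0.3964, -0.0934, -0.0864], [0.0, -0.0, -0.1416], [-0.0, -0.0, 0.8584]]
```

Call:
drive_tool([
  [0, [-0.396, -0.093, -0.086], [0, 0, -0.142]],
  [0, [-0.396, -0.093, -0.086], [0, 0, -0.142]],
  [0, [-0.396, -0.093, -0.086], [0, 0, -0.142]],
  [0, [-0.396, -0.093, -0.086], [0, 0, -0.142]],
  [0, [-0.396, -0.093, -0.086], [0, 0, -0.142]],
  [0, [-0.396, -0.093, -0.086], [0, 0, -0.142]],
  [0, [-0.396, -0.093, -0.086], [0, 0, -0.142]],
  [0, [-0.396, -0.093, -0.086], [0, 0, -0.142]],
  [0, [-0.396, -0.093, -0.086], [0, 0, -0.142]],
  [0, [-0.396, -0.093, -0.086], [0, 0, -0.142]],
])

```text
time: 2.2
tool_pos: [0.4791, 0.2711, 0.2795]
tcp_rot: [-0.001, 1.0, 0.0, -0.0]
ft_force: [0.2, -0.3, 0.2]
grip_width: 0.0849
grasp_force: 0.0
```

```bash
cat >> h.py <<'E'
def look(names, zu, tag):
    k=get_calibration("wrist"); im=read_camera("wrist"); cv2.imwrite(f"pics/{tag}.png",im[:,:,::-1])
    d=dict(mtx=k["mtx"],ext=k["extrinsics"],im=im); 
    for n in names:
        l=landmark_of(n,"wrist"); t=trace(n,"wrist")
        if l: print(n,"lm",[(np.round(unproj(a["location"],k,zu)[0,:2],4).tolist(),np.round(a["location"]).tolist(),round(a["score"],2)) for a in l[:2]])
        if t:
            d["m_"+n]=t[0]["region"]; c=np.argwhere(t[0]["region"]).mean(0)[::-1]
            print(n,"mask centroid@top",np.round(unproj(c,k,zu+.012)[0,:2],4),np.round(c),t[0]["score"])
    np.savez(f"{tag}.npz",**d)
E
python3 - <<'E'
from h import *
look("flower star heart ring bar square".split(),.014,"rack1")
print(get_obs()["tool_pos"],get_calibration("wrist")["mtx"])
E
```

```text
flower lm [([0.5034, 0.2834], [287.0, 186.0], 0.71), ([0.4632, 0.1773], [200.0, 153.0], 0.69)]
flower mask centroid@top [0.4597 0.175 ] [195. 151.] 0.83
star lm [([0.5535, 0.3808], [362.0, 224.0], 0.6)]
star mask centroid@top [0.5469 0.3797] [364. 222.] 0.8
heart lm [([0.5618, 0.2824], [286.0, 230.0], 0.92)]
heart mask centroid@top [0.5572 0.2789] [283. 230.] 0.87
ring lm [([0.4524, 0.2794], [284.0, 144.0], 0.71)]
ring mask centroid@top [0.4523 0.2798] [284. 145.] 0.78
bar lm [([0.5635, 0.1823], [208.0, 231.0], 0.69)]
bar mask centroid@top [0.5605 0.1797] [204. 232.] 0.59
square lm [([0.4525, 0.3737], [362.0, 145.0], 0.73)]
square mask centroid@top [0.4526 0.3765] [367. 146.] 0.66
[0.47986413 0.27044117 0.27968518] [[352.24713876   0.         275.64862168]
 [  0.         352.24713876 206.3018722 ]
 [  0.           0.           1.        ]]
```

View pics/rack1.png

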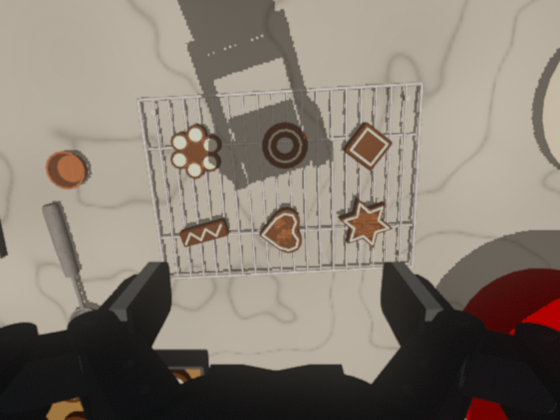

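All six biscuits show clearly in the wrist view. Flower is at (195,151), ring (284,145), square (368,146), bar (204,232), heart (284,230) and star (364,222). Next I'll fit their outlines for centre and yaw.

```bash
cat > fit.py <<'E'
from h import *
from scipy.optimize import minimize
A=np.linspace(0,2*np.pi,73)
circ=lambda x,y,r: np.c_[x+r*np.cos(A),y+r*np.sin(A)]
pol=lambda r,a: np.c_[r*np.cos(np.radians(a)),r*np.sin(np.radians(a))]
def parts(n):
    if n=="flower": p=[circ(0,0,24)]+[circ(*pol(22,a)[0],10) for a in range(0,360,60)]
    elif n=="star": p=[pol(34,np.array([b,b+120,b+240])) for b in (0,60)]
    elif n=="ring": p=[circ(0,0,27)]
    elif n=="square": p=[np.array([[-21,-21],[21,-21],[21,21],[-21,21]])]
    elif n=="bar": p=[np.array([[-30,-11],[30,-11],[30,11],[-30,11]])]
    elif n=="heart": p=[cv2.convexHull(np.r_[[[-31.5,0]],circ(4.5,s*12,17)[:,:]].astype(np.float32))[:,0] for s in (1,-1)]+[np.array([[-31.5,0],[4.5,12],[4.5,-12]])]
    elif n=="bell": p=[np.array([[-32,-28],[-32,28],[-22,24],[-8,18],[12,17],[24,10],[32,0],[24,-10],[12,-17],[-8,-18],[-22,-24]])]
    elif n=="tree": p=[np.array([[-36,-7],[-36,7],[-27,7],[-27,27],[-6,17],[18,11],[37,0],[18,-11],[-6,-17],[-27,-27],[-27,-7]])]
    return [q/1000. for q in p]
S=4
def render(n,v,zu,cal,shape):
    x,y,a=v; c,s=np.cos(a),np.sin(a); m=np.zeros((shape[0]*S,shape[1]*S),np.uint8)
    for q in parts(n):
        w=q@np.array([[c,s],[-s,c]])+[x,y]
        ws=[proj(np.c_[w,np.full(len(w),z)],cal)*S+S/2-.5 for z in (zu,zu+.015)]
        for u in ws: cv2.fillPoly(m,[np.round(u).astype(np.int32)],1)
        for i in range(len(w)):
            j=(i+1)%len(w); cv2.fillConvexPoly(m,np.round([ws[0][i],ws[0][j],ws[1][j],ws[1][i]]).astype(np.int32),1)
    return cv2.resize(m.astype(np.float32),shape[::-1],interpolation=cv2.INTER_AREA)
def fit(n,tag,zu,x0,yaws):
    d=np.load(tag+".npz"); cal=dict(mtx=d["mtx"],extrinsics=d["ext"]); M=d["m_"+n].astype(np.float32)
    def f(u):
        r=render(n,[u[0]/100,u[1]/100,u[2]/10],zu,cal,M.shape); return 1-np.minimum(r,M).sum()/np.maximum(r,M).sum()
    best=None
    for a in yaws:
        x=np.array([x0[0]*100,x0[1]*100,np.radians(a)*10])
        r=minimize(f,x,method="Nelder-Mead",options=dict(initial_simplex=x+np.array([[0,0,0],[1,0,0],[0,1,0],[0,0,2]]),maxfev=120,xatol=.01,fatol=1e-4))
        if best is None or r.fun<best.fun: best=r
    x=best.x; print(n,"xy",np.round(x[:2]/100,4),"yaw",round(np.degrees(x[2]/10),1),"IoU",round(1-best.fun,3)); return x
E
python3 - <<'E'
from fit import *
fit("flower","rack1",.014,(.462,.177),(-20,0,20))
fit("star","rack1",.014,(.55,.38),(-20,0,20))
fit("heart","rack1",.014,(.56,.28),range(0,360,45))
fit("ring","rack1",.014,(.452,.28),(0,))
print(ty())
E
```

```text
flower xy [0.4606 0.1744] yaw -4.5 IoU 0.958
star xy [0.5486 0.381 ] yaw 20.2 IoU 0.959
heart xy [0.5593 0.2793] yaw 97.9 IoU 0.94
ring xy [0.4526 0.2797] yaw 9.2 IoU 0.875
90.07473602113232
```

```bash
python3 - <<'E'
from fit import *
d=np.load("rack1.npz"); cal=dict(mtx=d["mtx"],extrinsics=d["ext"]); im=d["im"][:,:,::-1].copy()
im=cv2.resize(im[110:270,150:410],None,fx=3,fy=3,interpolation=cv2.INTER_CUBIC)
for n,v in dict(flower=(.4606,.1744,-4.5),star=(.5486,.381,20.2),heart=(.5593,.2793,97.9),ring=(.4526,.2797,0)).items():
    r=render(n,[v[0],v[1],np.radians(v[2])],.014,cal,(420,560)); r=cv2.resize(r[110:270,150:410],None,fx=3,fy=3)
    c,_=cv2.findContours((r>.5).astype(np.uint8),0,2); cv2.drawContours(im,c,-1,(0,255,0),1)
    print(n, move([v[0],v[1],.08]))
cv2.imwrite("pics/crop1.png",im)
E
```

```text
flower [[0.0242, -0.12, 0.2496]]
star [[-0.0861, 0.1381, 0.2496]]
heart [[-0.0993, 0.011, 0.2496]]
ring [[0.0341, 0.0116, 0.2496]]
```

View pics/crop1.png

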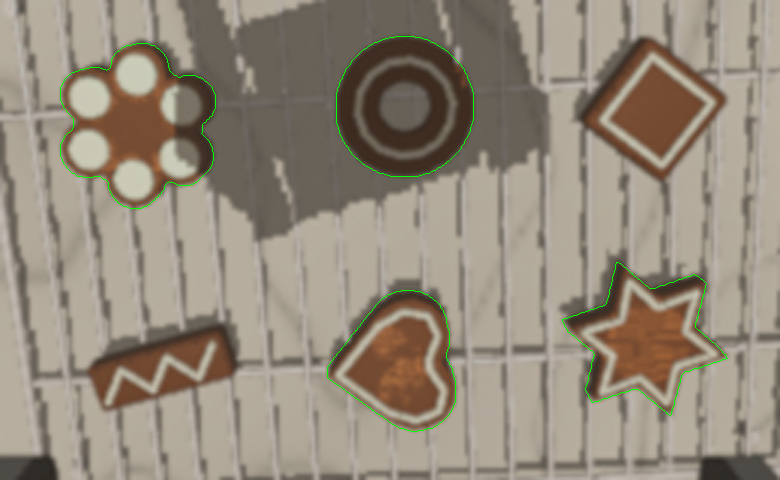

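The fitted outlines match all four biscuits. I'll start with the flower, gripped across its notches at 85.5°.

Call:
drive_tool([
  [0, [0.024, -0.12, 0.25], [0, 0, 0.025]],
  [0, [0.024, -0.12, 0.25], [0, 0, 0.025]],
  [0, [0.024, -0.12, 0.25], [0, 0, 0.025]],
  [0, [0.024, -0.12, 0.25], [0, 0, 0.025]],
  [0, [0.024, -0.12, 0.25], [0, 0, 0.025]],
  [0, [0.024, -0.12, 0.25], [0, 0, 0.025]],
  [0, [0.024, -0.12, 0.28], [0, 0, 0.025]],
  [0, [0.024, -0.12, 0.31], [0, 0, 0.025]],
  [0, [0.024, -0.12, 0.333], [0, 0, 0.025]],
  [0, [0.024, -0.12, 0.333], [0, 0, 0.025]],
])

```text
time: 3.85
tool_pos: [0.4606, 0.1749, 0.0129]
tcp_rot: [0.038, 0.999, -0.0, -0.001]
ft_force: [0.4, 0.8, 0.8]
grip_width: 0.0852
grasp_force: 0.0
```

Call:
drive_tool([
  [0.5, [0, 0, 0], [0, 0, 0]],
  [0.5, [0, 0, 0], [0, 0, 0]],
  [0.5, [0, 0, 0], [0, 0, 0]],
  [0.5, [0, 0, 0], [0, 0, 0]],
  [0.5, [0, 0, 0], [0, 0, 0]],
  [0.5, [0, 0, 0], [0, 0, 0]],
])

```text
time: 4.45
tool_pos: [0.4609, 0.1744, 0.0135]
tcp_rot: [0.039, 0.999, 0.0, 0.0]
ft_force: [0.0, -0.7, 0.6]
grip_width: 0.0427
grasp_force: 0.0
```

```bash
python3 - <<'E'
from h import *
cv2.imwrite("pics/g1.png",read_camera("wrist")[:,:,::-1]); im=read_camera("side")[:,:,::-1]
cv2.imwrite("pics/g1s.png",cv2.resize(im[90:210,180:340],None,fx=4,fy=4,interpolation=cv2.INTER_CUBIC)); print(get_obs()["grip_width"])
E
```

```text
0.0427285455342021
```

View pics/g1.png

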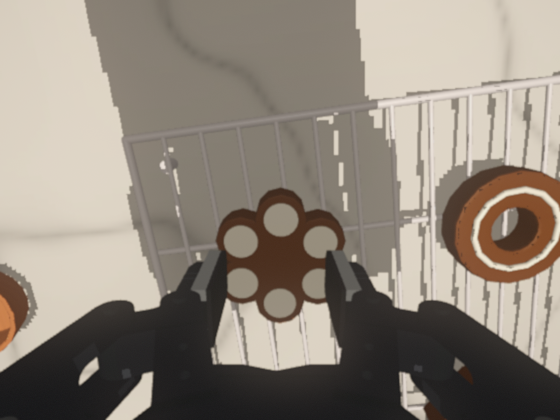

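View pics/g1s.png

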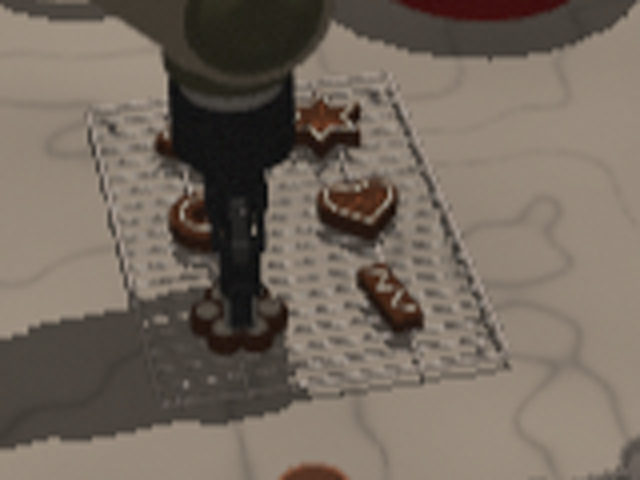

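The wrist view shows the finger tips at (222,253) and (327,250). They lie over the flower's petals, so the fingers closed above the biscuit. I'll work out the real tip height from this picture.

```bash
python3 - <<'E'
from h import *
k=get_calibration("wrist"); o=get_obs(); r=R.from_quat(o["tcp_rot"])
for z in (.0,-.005,-.01,-.015,-.02,-.025):
    print(z,[np.round(proj(o["tool_pos"]+r.apply([x,s*.0214,z]),k)[0]).tolist() for s in (1,-1) for x in (.011,-.011)])
for z in (.014,.029): print(z,proj([.4606,.1744,z],k))
E
```

```text
0.0 [[321.0, 230.0], [320.0, 271.0], [234.0, 230.0], [236.0, 271.0]]
-0.005 [[323.0, 234.0], [321.0, 275.0], [233.0, 233.0], [235.0, 275.0]]
-0.01 [[324.0, 237.0], [322.0, 280.0], [232.0, 237.0], [233.0, 280.0]]
-0.015 [[326.0, 241.0], [324.0, 285.0], [230.0, 241.0], [232.0, 285.0]]
-0.02 [[327.0, 245.0], [325.0, 291.0], [229.0, 245.0], [231.0, 291.0]]
-0.025 [[329.0, 250.0], [327.0, 296.0], [228.0, 250.0], [229.0, 296.0]]
0.014 [[277.81309377 250.83470069]]
0.029 [[277.93973063 263.69333339]]
```

Call:
drive_tool([
  [0, [0, 0, -0.02], [0, 0, 0]],
  [0, [0, 0, -0.02], [0, 0, 0]],
  [0, [0, 0, -0.02], [0, 0, 0]],
  [0, [0, 0, -0.02], [0, 0, 0]],
  [0, [0, 0, 0], [0, 0, 0]],
  [0, [0, 0, 0.015], [0, 0, 0]],
  [0, [0, 0, 0.015], [0, 0, 0]],
  [0, [0, 0, 0.015], [0, 0, 0]],
])

```text
time: 5.35
tool_pos: [0.4607, 0.1744, 0.0011]
tcp_rot: [0.039, 0.999, -0.0, -0.0]
ft_force: [0.5, -0.8, -0.5]
grip_width: 0.0854
grasp_force: 0.0
```

Call:
drive_tool([
  [0.4, [0, 0, 0], [0, 0, 0]],
  [0.4, [0, 0, 0], [0, 0, 0]],
  [0.4, [0, 0, 0], [0, 0, 0]],
  [0.4, [0, 0, 0], [0, 0, 0]],
  [0.4, [0, 0, 0], [0, 0, 0]],
  [0.4, [0, 0, 0], [0, 0, 0]],
])

```text
time: 5.95
tool_pos: [0.4611, 0.1745, 0.0028]
tcp_rot: [0.039, 0.999, 0.0, 0.001]
ft_force: [-6.2, -0.4, 16.8]
grip_width: 0.0527
grasp_force: 59.9
```

Call:
drive_tool([
  [0.5, [0, 0, 0], [0, 0, 0]],
  [0.5, [0, 0, -0.01], [0, 0, 0]],
  [0.5, [0, 0, -0.03], [0, 0, 0]],
  [0.5, [0, 0, -0.06], [0, 0, 0]],
  [0.5, [0, 0, -0.1], [0, 0, 0]],
  [0.5, [0, 0, -0.1], [0, 0, 0]],
])

```text
time: 6.55
tool_pos: [0.4629, 0.1748, 0.0851]
tcp_rot: [0.038, 0.999, 0.001, 0.004]
ft_force: [-0.2, -0.7, -0.5]
grip_width: 0.0424
grasp_force: 0.0
```

```bash
python3 - <<'E'
from h import *
a=cv2.resize(read_camera("wrist")[150:400,150:410,::-1],None,fx=1.5,fy=1.5); b=cv2.resize(read_camera("side")[90:215,200:330,::-1],(390,375),interpolation=cv2.INTER_CUBIC)
cv2.imwrite("pics/g2.png",np.hstack([a,b])); o=get_obs(); print(o["grip_width"],o["grasp_force"],o["ft_force"],o["tool_pos"])
E
```

```text
0.04233464436067967 0.0 [ 0.36067735  0.28196853 -0.46539547] [0.46095159 0.17445512 0.08168573]
```

View pics/g2.png

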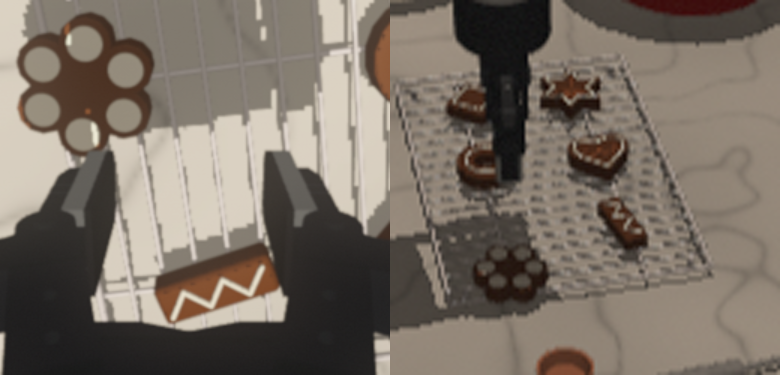

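The flower slid off to (207,207) in the wrist picture, and only its top edge had been gripped. The finger tips sit about 25 mm behind the stated TCP. I'll measure the flower again from here and grip deeper.

```bash
python3 - <<'E'
from fit import *
look(["flower"],.014,"fl2")
d=np.load("fl2.npz"); cal=dict(mtx=d["mtx"],extrinsics=d["ext"])
c=np.argwhere(d["m_flower"]).mean(0)[::-1]; x0=unproj(c,cal,.02)[0,:2]
x=fit("flower","fl2",.014,x0,(-20,0,20)); print(ty(),[move([x[0]/100,x[1]/100,-.009],x[2]/10+np.radians(n)) for n in (30,90)])
E
```

```text
flower lm [([0.4548, 0.1295], [211.0, 208.0], 0.94)]
flower mask centroid@top [0.453 0.129] [207. 211.] 0.93
flower xy [0.455  0.1286] yaw -8.9 IoU 0.953
85.57091862816746 [[[0.0019, -0.0575, 0.1117], [-0.0004, -0.0004, 0.3581], [0.0005, -0.0005, -0.6419]], [[0.0019, -0.0575, 0.1117], [-0.0001, -0.0006, 0.0247], [0.0009, -0.0002, -0.9753]]]
```

Call:
drive_tool([
  [0, [0.002, -0.057, 0], [0, 0, 0.025]],
  [0, [0.002, -0.057, 0], [0, 0, 0.025]],
  [0, [0.002, -0.057, 0.04], [0, 0, 0.025]],
  [0, [0.002, -0.057, 0.08], [0, 0, 0.025]],
  [0, [0.002, -0.057, 0.1], [0, 0, 0.025]],
  [0, [0.002, -0.057, 0.111], [0, 0, 0.025]],
  [0, [0.002, -0.057, 0.111], [0, 0, 0.025]],
])

```text
time: 7.5
tool_pos: [0.455, 0.1292, -0.0085]
tcp_rot: [0.078, 0.997, -0.0, -0.001]
ft_force: [-0.2, 0.1, 0.1]
grip_width: 0.0854
grasp_force: 0.0
```

Call:
drive_tool([
  [0.3, [0, 0, 0], [0, 0, 0]],
  [0.3, [0, 0, 0], [0, 0, 0]],
  [0.35, [0, 0, 0], [0, 0, 0]],
  [0.4, [0, 0, 0], [0, 0, 0]],
  [0.4, [0, 0, 0], [0, 0, 0]],
  [0.4, [0, 0, 0], [0, 0, 0]],
])

```text
time: 8.1
tool_pos: [0.4563, 0.1292, -0.0061]
tcp_rot: [0.078, 0.997, 0.0, 0.001]
ft_force: [-3.5, -0.3, 10.5]
grip_width: 0.0555
grasp_force: 61.2
```

Call:
drive_tool([
  [0.5, [0, 0, -0.003], [0, 0, 0]],
  [0.5, [0, 0, -0.006], [0, 0, 0]],
  [0.5, [0, 0, -0.012], [0, 0, 0]],
  [0.5, [0, 0, -0.02], [0, 0, 0]],
  [0.5, [0, 0, -0.03], [0, 0, 0]],
  [0.5, [0, 0, -0.045], [0, 0, 0]],
  [0.5, [0, 0, -0.06], [0, 0, 0]],
  [0.5, [0, 0, -0.06], [0, 0, 0]],
])

```text
time: 8.9
tool_pos: [0.4567, 0.1292, 0.0424]
tcp_rot: [0.078, 0.997, 0.0, 0.002]
ft_force: [0.4, -0.4, -0.9]
grip_width: 0.0559
grasp_force: 63.5
```

```bash
python3 - <<'E'
from h import *
a=cv2.resize(read_camera("wrist")[150:400,150:410,::-1],None,fx=1.5,fy=1.5); b=cv2.resize(read_camera("side")[100:225,200:330,::-1],(390,375),interpolation=cv2.INTER_CUBIC)
cv2.imwrite("pics/g3.png",np.hstack([a,b])); o=get_obs(); print(o["grip_width"],o["grasp_force"],o["ft_force"],o["tool_pos"])
E
```

```text
0.05564297326579812 63.46531480550766 [-0.12800461  0.27607574 -0.82484949] [0.45577845 0.12908246 0.04078363]
```

View pics/g3.png

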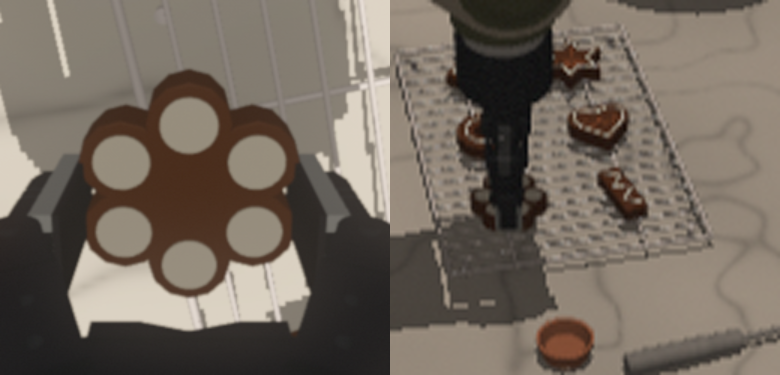

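The flower is held flat, with the pads in opposite notches. I'll carry it over the tray and look at the tree and bell.

```bash
python3 - <<'E'
from h import *
print(ty(), move([0.50,-0.265,0.23],np.radians(90)))
E
```

```text
81.07558226821077 [[-0.1312, -0.478, -0.2365], [0.0, 0.0002, -0.0496], [0.0003, -0.0, 0.9504]]
```

Call:
drive_tool([
  [0.5, [0, 0, -0.06], [0, 0, 0]],
  [0.5, [-0.131, -0.478, -0.236], [0, 0, -0.05]],
  [0.5, [-0.131, -0.478, -0.236], [0, 0, -0.05]],
  [0.5, [-0.131, -0.478, -0.236], [0, 0, -0.05]],
  [0.5, [-0.131, -0.478, -0.236], [0, 0, -0.05]],
  [0.5, [-0.131, -0.478, -0.236], [0, 0, -0.05]],
  [0.5, [-0.131, -0.478, -0.236], [0, 0, -0.05]],
  [0.5, [-0.131, -0.478, -0.236], [0, 0, -0.05]],
  [0.5, [-0.131, -0.478, -0.236], [0, 0, -0.05]],
  [0.5, [-0.131, -0.478, -0.236], [0, 0, -0.05]],
])

```text
time: 10.0
tool_pos: [0.4997, -0.2684, 0.2297]
tcp_rot: [0.001, 1.0, -0.0, 0.0]
ft_force: [0.2, 0.7, 0.2]
grip_width: 0.0556
grasp_force: 63.9
```

```bash
python3 - <<'E'
from h import *
print(get_obs()["time"],get_obs()["tool_pos"],ty(), move([0.50,-0.265,0.23],np.radians(90)))
E
```

```text
10.0 [ 0.49967772 -0.26838279  0.22971115] 89.93400082814149 [[-0.0004, 0.0042, -0.0004], [-0.0002, 0.0001, -0.0004], [0.0001, 0.0004, 0.9996]]
```

```bash
python3 - <<'E'
from fit import *
look(["tree","bell"],.004,"tray1")
t=fit("tree","tray1",.004,(.44,-.345),(-15,0,15)); b=fit("bell","tray1",.004,(.43,-.18),(-15,0,15))
d=np.load("tray1.npz"); cal=dict(mtx=d["mtx"],extrinsics=d["ext"]); im=d["im"][:,:,::-1].copy()
for n,x in (("tree",t),("bell",b)):
    r=render(n,[x[0]/100,x[1]/100,x[2]/10],.004,cal,(420,560)); c,_=cv2.findContours((r>.5).astype(np.uint8),0,2); cv2.drawContours(im,c,-1,(0,255,0),1)
cv2.imwrite("pics/tray1o.png",im)
a=np.arctan2(*(b-t)[1::-1])-np.pi/2; print("sep mm",np.hypot(*(b-t)[:2])*10,"tray yaw from line",np.degrees(a))
E
```

```text
tree mask centroid@top [ 0.4316 -0.353 ] [195. 109.] 0.56
bell lm [([0.4356, -0.1756], [364.0, 112.0], 0.74)]
bell mask centroid@top [ 0.4336 -0.174 ] [369. 110.] 0.74
tree xy [ 0.4408 -0.3535] yaw 0.3 IoU 0.867
bell xy [ 0.4437 -0.1734] yaw 1.2 IoU 0.842
sep mm 180.1901306586907 tray yaw from line -0.8983590916717737
```

View pics/tray1o.png

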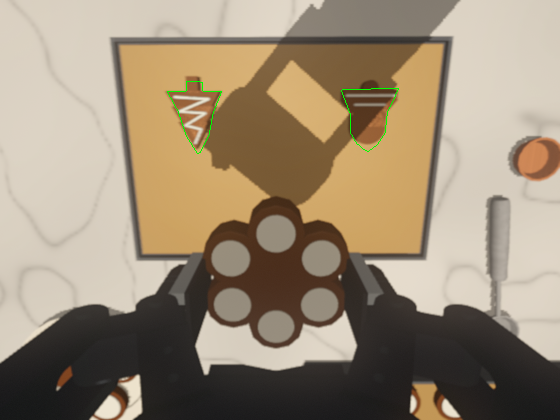

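The tray fills the view with corners near (113,39), (452,38), (425,257) and (138,257). The tree is at (195,112) and the bell at (369,112). I'll get the tray frame from its corners as a check.

```bash
python3 - <<'E'
from h import *
d=np.load("tray1.npz"); cal=dict(mtx=d["mtx"],extrinsics=d["ext"])
P=unproj([[113,39],[452,38],[425,258],[138,258]],cal,.012)[:,:2]; print(np.round(P,4).tolist(), np.round(P.mean(0),4))
e=lambda v: np.degrees(np.arctan2(v[1],v[0]))
print("y-axis",e(P[1]-P[0]),e(P[2]-P[3]),"x-axis",e(P[3]-P[0]),e(P[2]-P[1]),"lens",[np.linalg.norm(P[i]-P[(i+1)%4]) for i in range(4)])
print("tree px", unproj([[195,77],[198,152],[370,82],[370,151]],cal,.019)[:,:2])
E
```

```text
[[0.365, -0.4315], [0.3645, -0.0954], [0.6003, -0.0953], [0.6005, -0.4316]] [ 0.4826 -0.2635]
y-axis 90.0871181449857 90.03403227000989 x-axis -0.036169104265016155 0.01734924172695688 lens [np.float64(0.3360302500940045), np.float64(0.23579492630821292), np.float64(0.33624997381233124), np.float64(0.23548375325648063)]
tree px [[ 0.40116889 -0.35067062]
 [ 0.47588692 -0.35216114]
 [ 0.40605137 -0.17532586]
 [ 0.47489745 -0.17040501]]
```

Call:
drive_tool([
  [0.5, [0.078, 0.006, 0.2], [0, 0, 0.389]],
  [0.5, [0.078, 0.006, 0.2], [0, 0, 0.389]],
  [0.5, [0.078, 0.006, 0.2], [0, 0, 0.389]],
  [0.5, [0.078, 0.006, 0.2], [0, 0, 0.389]],
  [0.5, [0.078, 0.006, 0.2], [0, 0, 0.389]],
  [0.5, [0.078, 0.006, 0.2], [0, 0, 0.389]],
  [0.5, [0.078, 0.006, 0.23], [0, 0, 0.389]],
  [0.5, [0.078, 0.006, 0.26], [0, 0, 0.389]],
  [0.5, [0.078, 0.006, 0.28], [0, 0, 0.389]],
  [0.5, [0.078, 0.006, 0.29], [0, 0, 0.389]],
])

```text
time: 11.25
tool_pos: [0.4369, -0.2584, -0.0041]
tcp_rot: [0.573, 0.82, 0.0, -0.001]
ft_force: [0.7, 0.8, -0.4]
grip_width: 0.0557
grasp_force: 63.9
```

Call:
drive_tool([
  [0.5, [0, 0, 0.008], [0, 0, 0]],
  [0.5, [0, 0, 0.012], [0, 0, 0]],
  [0.5, [0, 0, 0.014], [0, 0, 0]],
  [0.5, [0, 0, 0.014], [0, 0, 0]],
])

```text
time: 11.65
tool_pos: [0.4376, -0.2603, -0.0136]
tcp_rot: [0.573, 0.82, -0.0, 0.0]
ft_force: [0.4, -0.7, -0.7]
grip_width: 0.0558
grasp_force: 63.9
```

Call:
drive_tool([
  [0.5, [-0.0035, -0.0013, 0.001], [0, 0, 0]],
  [0.5, [-0.0035, -0.0013, 0.002], [0, 0, 0]],
  [0.5, [-0.0035, -0.0013, 0.003], [0, 0, 0]],
  [0.5, [-0.0035, -0.0013, 0.003], [0, 0, 0]],
])

```text
time: 12.05
tool_pos: [0.4376, -0.2635, -0.0159]
tcp_rot: [0.573, 0.819, -0.0, 0.0]
ft_force: [-1.0, 0.3, 4.0]
grip_width: 0.0558
grasp_force: 64.5
```

Call:
drive_tool([
  [0.15, [0, 0, 0], [0, 0, 0]],
  [0.15, [0, 0, 0], [0, 0, 0]],
  [0.15, [0, 0, 0], [0, 0, 0]],
  [0.1, [0, 0, 0], [0, 0, 0]],
  [0.1, [0, 0, -0.03], [0, 0, 0]],
  [0, [0, 0, -0.09], [0, 0, 0]],
  [0, [0, 0, -0.15], [0, 0, 0]],
  [0, [0, 0, -0.15], [0, 0, 0]],
  [0, [0, 0, -0.15], [0, 0, 0]],
])

```text
time: 12.95
tool_pos: [0.4376, -0.2633, 0.1043]
tcp_rot: [0.573, 0.819, -0.0, 0.001]
ft_force: [0.8, -0.4, 0.4]
grip_width: 0.0855
grasp_force: 0.0
```

```bash
python3 - <<'E'
from fit import *
print(get_obs()["time"],get_obs()["tool_pos"])
look(["flower"],.004,"tray2")
d=np.load("tray2.npz"); cal=dict(mtx=d["mtx"],extrinsics=d["ext"])
fit("flower","tray2",.004,(.4376,-.2635),(-20,0,20))
E
```

```text
12.95 [ 0.43763079 -0.26332304  0.10426624]
flower lm [([0.4368, -0.2632], [276.0, 197.0], 0.7)]
flower mask centroid@top [ 0.4361 -0.2629] [275. 201.] 0.71
flower xy [ 0.4365 -0.2641] yaw 49.5 IoU 0.965
```

Flower lies at (0.4365, -0.2641), within about 1 mm of the target. Next the heart.

```bash
python3 - <<'E'
from h import *
print(ty(), move([.5587,.2838,.06],np.radians(7.9)))
E
```

```text
20.053589604318084 [[0.5893, 0.3773, 0.0539], [-0.0005, -0.0007, 0.0675], [0.0011, -0.0007, -0.9325]]
```

Call:
drive_tool([
  [0, [0.589, 0.377, 0], [0, 0, 0.0675]],
  [0, [0.589, 0.377, 0], [0, 0, 0.0675]],
  [0, [0.589, 0.377, 0], [0, 0, 0.0675]],
  [0, [0.589, 0.377, 0], [0, 0, 0.0675]],
  [0, [0.589, 0.377, 0], [0, 0, 0.0675]],
  [0, [0.589, 0.377, 0], [0, 0, 0.0675]],
  [0, [0.589, 0.377, 0], [0, 0, 0.0675]],
  [0, [0.589, 0.377, 0], [0, 0, 0.0675]],
  [0, [0.589, 0.377, 0], [0, 0, 0.0675]],
  [0, [0.589, 0.377, 0], [0, 0, 0.0675]],
])

```text
time: 14.1
tool_pos: [0.5449, 0.2229, 0.1023]
tcp_rot: [0.657, 0.754, -0.001, -0.001]
ft_force: [1.1, -0.7, 0.6]
grip_width: 0.0853
grasp_force: 0.0
```

Call:
drive_tool([
  [0, [0, 0, 0], [0, 0, 0]],
  [0, [0, 0, 0], [0, 0, 0]],
])

```text
time: 14.3
tool_pos: [0.5446, 0.2214, 0.1021]
tcp_rot: [0.656, 0.755, -0.001, -0.001]
ft_force: [0.6, -0.2, -0.1]
grip_width: 0.0857
grasp_force: 0.0
```

```bash
python3 - <<'E'
from h import *
print(ty(), get_obs()["tool_pos"],move([.5587,.2838,-.009],np.radians(7.9)))
E
```

```text
8.01063335200658 [0.54460435 0.22139049 0.10205313] [[0.0748, 0.0287, 0.1387], [-0.0009, 0.0001, 0.0006], [-0.0002, -0.0014, -0.9994]]
```

Call:
drive_tool([
  [0, [0.075, 0.029, 0], [0, 0, 0]],
  [0, [0.075, 0.029, 0.03], [0, 0, 0]],
  [0, [0.075, 0.029, 0.07], [0, 0, 0]],
  [0, [0.075, 0.029, 0.1], [0, 0, 0]],
  [0, [0.075, 0.029, 0.125], [0, 0, 0]],
  [0, [0.075, 0.029, 0.138], [0, 0, 0]],
  [0, [0.075, 0.029, 0.138], [0, 0, 0]],
])

```text
time: 15.0
tool_pos: [0.5595, 0.2821, -0.0081]
tcp_rot: [0.657, 0.754, -0.001, -0.001]
ft_force: [0.5, 0.3, -0.2]
grip_width: 0.0854
grasp_force: 0.0
```

Call:
drive_tool([
  [0.3, [0, 0, 0], [0, 0, 0]],
  [0.3, [0, 0, 0], [0, 0, 0]],
  [0.35, [0, 0, 0], [0, 0, 0]],
  [0.4, [0, 0, 0], [0, 0, 0]],
  [0.4, [0, 0, 0], [0, 0, 0]],
  [0.4, [0, 0, 0], [0, 0, 0]],
])

```text
time: 15.6
tool_pos: [0.561, 0.2836, -0.0047]
tcp_rot: [0.657, 0.754, 0.001, 0.001]
ft_force: [-1.7, -1.7, 7.3]
grip_width: 0.0551
grasp_force: 61.9
```

Call:
drive_tool([
  [0.5, [0, 0, -0.004], [0, 0, 0]],
  [0.5, [0, 0, -0.01], [0, 0, 0]],
  [0.5, [0, 0, -0.02], [0, 0, 0]],
  [0.5, [0, 0, -0.05], [0, 0, 0]],
  [0.5, [0, 0, -0.09], [0, 0, 0]],
  [0.5, [0, 0, -0.14], [0, 0, 0]],
  [0.5, [0, 0, -0.14], [0, 0, 0]],
])

```text
time: 16.3
tool_pos: [0.5627, 0.2844, 0.1118]
tcp_rot: [0.657, 0.754, 0.004, 0.003]
ft_force: [-0.4, -0.1, -0.7]
grip_width: 0.0551
grasp_force: 63.4
```

```bash
python3 - <<'E'
from fit import *
look(["heart"],.12,"hh")
o=get_obs(); print(o["grip_width"],o["tool_pos"]); fit("heart","hh",o["tool_pos"][2]+.0187,(.56,.28),(80,98,115))
print(ty(),move([.5276,-.3535,.1],np.radians(90)))
E
```

```text
heart lm [([0.563, 0.2772], [276.0, 268.0], 0.62)]
heart mask centroid@top [0.5624 0.2773] [275. 280.] 0.76
0.055374474202569586 [0.55979086 0.28346417 0.10503314]
heart xy [0.5624 0.2776] yaw 97.3 IoU 0.927
7.9054265807975135 [[-0.7831, -0.1494, 0.0064], [-0.0002, -0.0001, -0.4561], [-0.0001, 0.0002, 0.5439]]
```

Call:
drive_tool([
  [0.5, [-0.783, -0.156, 0], [0, 0, -0.456]],
  [0.5, [-0.783, -0.156, 0], [0, 0, -0.456]],
  [0.5, [-0.783, -0.156, 0], [0, 0, -0.456]],
  [0.5, [-0.783, -0.156, 0], [0, 0, -0.456]],
  [0.5, [-0.783, -0.156, 0], [0, 0, -0.456]],
  [0.5, [-0.783, -0.156, 0], [0, 0, -0.456]],
  [0.5, [-0.783, -0.156, 0], [0, 0, -0.456]],
  [0.5, [-0.783, -0.156, 0], [0, 0, -0.456]],
  [0.5, [-0.783, -0.156, 0], [0, 0, -0.456]],
  [0.5, [-0.783, -0.156, 0], [0, 0, -0.456]],
])

```text
time: 17.45
tool_pos: [0.5329, -0.1796, 0.1041]
tcp_rot: [0.02, 1.0, 0.001, -0.001]
ft_force: [0.6, 0.2, -0.3]
grip_width: 0.055
grasp_force: 63.3
```

Call:
drive_tool([
  [0.5, [0, 0, 0], [0, 0, 0]],
  [0.5, [0, 0, 0], [0, 0, 0]],
])

```text
time: 17.65
tool_pos: [0.5331, -0.1786, 0.1041]
tcp_rot: [0.024, 1.0, 0.001, -0.001]
ft_force: [0.2, 0.2, -0.5]
grip_width: 0.0552
grasp_force: 63.3
```

```bash
python3 - <<'E'
from h import *
print(ty(), get_obs()["tool_pos"],get_obs()["joint_positions"],move([.5225,-.3535,-.005],np.radians(90)))
E
```

```text
87.19474245580936 [ 0.53310298 -0.17857706  0.10406026] [-5.31679300e-01  4.97219667e-01  1.52146325e+00  1.91444736e-04
  1.12546329e+00 -2.05359879e+00] [[0.0022, -0.2192, 0.136], [0.0004, -0.0007, -0.0156], [-0.0011, -0.0007, 0.9844]]
```

Call:
drive_tool([
  [0.5, [0.002, -0.219, 0], [0, 0, -0.0156]],
  [0.5, [0.002, -0.219, 0], [0, 0, -0.0156]],
  [0.5, [0.002, -0.219, 0], [0, 0, -0.0156]],
  [0.5, [0.002, -0.219, 0], [0, 0, -0.0156]],
  [0.5, [0.002, -0.219, 0.05], [0, 0, -0.0156]],
  [0.5, [0.002, -0.219, 0.09], [0, 0, -0.0156]],
  [0.5, [0.002, -0.219, 0.12], [0, 0, -0.0156]],
  [0.5, [0.002, -0.219, 0.136], [0, 0, -0.0156]],
  [0.5, [0.002, -0.219, 0.136], [0, 0, -0.0156]],
])

```text
time: 18.55
tool_pos: [0.5239, -0.3514, -0.0052]
tcp_rot: [-0.002, 1.0, 0.001, -0.001]
ft_force: [0.0, 0.3, -0.3]
grip_width: 0.0552
grasp_force: 63.4
```

Call:
drive_tool([
  [0.5, [0, 0, 0.003], [0, 0, 0]],
  [0.5, [0, 0, 0.006], [0, 0, 0]],
  [0.5, [0, 0, 0.009], [0, 0, 0]],
  [0.5, [0, 0, 0.011], [0, 0, 0]],
  [0.5, [0, 0, 0.011], [0, 0, 0]],
])

```text
time: 19.05
tool_pos: [0.5242, -0.3531, -0.0122]
tcp_rot: [-0.001, 1.0, -0.0, 0.0]
ft_force: [-0.2, -0.0, -1.6]
grip_width: 0.0551
grasp_force: 63.4
```

Call:
drive_tool([
  [0.5, [0.001, 0, 0.002], [0, 0, 0]],
  [0.5, [0.001, 0, 0.004], [0, 0, 0]],
  [0.5, [0.001, 0, 0.004], [0, 0, 0]],
])

```text
time: 19.35
tool_pos: [0.5234, -0.3533, -0.0147]
tcp_rot: [-0.001, 1.0, -0.0, 0.0]
ft_force: [-2.3, 1.7, 6.2]
grip_width: 0.055
grasp_force: 64.2
```

Call:
drive_tool([
  [0.15, [0, 0, 0], [0, 0, 0]],
  [0.15, [0, 0, 0], [0, 0, 0]],
  [0.15, [0, 0, 0], [0, 0, 0]],
  [0.1, [0, 0, 0], [0, 0, 0]],
  [0.1, [0, 0, -0.03], [0, 0, 0]],
  [0, [0, 0, -0.09], [0, 0, 0]],
  [0, [0, 0, -0.15], [0, 0, 0]],
  [0, [0, 0, -0.15], [0, 0, 0]],
  [0, [0, 0, -0.15], [0, 0, 0]],
])

```text
time: 20.25
tool_pos: [0.5236, -0.3533, 0.1053]
tcp_rot: [-0.001, 1.0, -0.001, 0.001]
ft_force: [0.6, -0.6, -1.8]
grip_width: 0.0853
grasp_force: 0.0
```

```bash
python3 - <<'E'
from fit import *
print(get_obs()["time"],get_obs()["tool_pos"])
look(["heart"],.004,"tray3")
fit("heart","tray3",.004,(.5276,-.3535),(160,180,200))
print(ty(),move([.4526,.2797,.1],np.radians(90)))
E
```

```text
20.25 [ 0.52363322 -0.35329544  0.10527274]
heart lm [([0.5254, -0.3516], [280.0, 202.0], 0.83)]
heart mask centroid@top [ 0.5242 -0.3548] [275. 205.] 0.61
heart xy [ 0.5254 -0.3547] yaw 178.8 IoU 0.977
90.16196770648747 [[0.0855, 0.7906, 0.0053], [0.0007, -0.0007, 0.0009], [0.0011, 0.001, -0.9991]]
```

Heart lies at (0.5254, -0.3547), which is within tolerance. Next the ring.

Call:
drive_tool([
  [0, [0.0855, 0.7905, 0], [0, 0, 0]],
  [0, [0.0855, 0.7905, 0], [0, 0, 0]],
  [0, [0.0855, 0.7905, 0], [0, 0, 0]],
  [0, [0.0855, 0.7905, 0], [0, 0, 0]],
  [0, [0.0855, 0.7905, 0], [0, 0, 0]],
  [0, [0.0855, 0.7905, 0], [0, 0, 0]],
  [0, [0.0855, 0.7905, 0], [0, 0, 0]],
  [0, [0.0855, 0.7905, 0], [0, 0, 0]],
  [0, [0.0855, 0.7905, 0], [0, 0, 0]],
  [0, [0.0855, 0.7905, 0], [0, 0, 0]],
])

```text
time: 21.4
tool_pos: [0.4671, 0.1457, 0.1036]
tcp_rot: [-0.001, 1.0, -0.0, -0.001]
ft_force: [0.6, 0.7, -0.5]
grip_width: 0.0853
grasp_force: 0.0
```

Call:
drive_tool([
  [0.15, [0, 0, 0], [0, 0, 0]],
  [0.15, [0, 0, 0], [0, 0, 0]],
])

```text
time: 21.6
tool_pos: [0.4676, 0.1445, 0.1036]
tcp_rot: [-0.003, 1.0, -0.0, -0.001]
ft_force: [0.1, -1.0, 0.2]
grip_width: 0.0723
grasp_force: 0.0
```

```bash
python3 - <<'E'
from h import *
print(ty(), get_obs()["tool_pos"],move([.4526,.2797,-.009],np.radians(90)))
E
```

```text
90.29253629596616 [0.46758536 0.14446477 0.10360859] [[0.0176, 0.1692, 0.1407], [-0.0001, -0.0006, 0.0016], [0.0009, -0.0002, -0.9984]]
```

Call:
drive_tool([
  [0.15, [0.018, 0.169, 0], [0, 0, 0.0016]],
  [0.15, [0.018, 0.169, 0], [0, 0, 0.0016]],
  [0.15, [0.018, 0.169, 0], [0, 0, 0.0016]],
  [0.15, [0.018, 0.169, 0.05], [0, 0, 0.0016]],
  [0.15, [0.018, 0.169, 0.09], [0, 0, 0.0016]],
  [0.15, [0.018, 0.169, 0.12], [0, 0, 0.0016]],
  [0.15, [0.018, 0.169, 0.14], [0, 0, 0.0016]],
  [0.15, [0.018, 0.169, 0.14], [0, 0, 0.0016]],
])

```text
time: 22.4
tool_pos: [0.4527, 0.277, -0.0099]
tcp_rot: [0.002, 1.0, -0.001, -0.002]
ft_force: [-0.0, 0.0, 0.6]
grip_width: 0.0725
grasp_force: 0.0
```

Call:
drive_tool([
  [0.3, [0, 0, 0], [0, 0, 0]],
  [0.35, [0, 0, 0], [0, 0, 0]],
  [0.4, [0, 0, 0], [0, 0, 0]],
  [0.45, [0, 0, 0], [0, 0, 0]],
  [0.45, [0, 0, 0], [0, 0, 0]],
  [0.45, [0, 0, 0], [0, 0, 0]],
])

```text
time: 23.0
tool_pos: [0.4544, 0.2789, -0.006]
tcp_rot: [0.001, 1.0, 0.0, 0.001]
ft_force: [-1.2, -2.7, 7.0]
grip_width: 0.0509
grasp_force: 62.2
```

Call:
drive_tool([
  [0.5, [0, 0, -0.004], [0, 0, 0]],
  [0.5, [0, 0, -0.01], [0, 0, 0]],
  [0.5, [0, 0, -0.02], [0, 0, 0]],
  [0.5, [0, 0, -0.05], [0, 0, 0]],
  [0.5, [0, 0, -0.09], [0, 0, 0]],
  [0.5, [0, 0, -0.14], [0, 0, 0]],
  [0.5, [0, 0, -0.14], [0, 0, 0]],
])

```text
time: 23.7
tool_pos: [0.4558, 0.28, 0.11]
tcp_rot: [0.001, 1.0, 0.002, 0.005]
ft_force: [-0.2, 0.5, 1.0]
grip_width: 0.051
grasp_force: 62.6
```

```bash
python3 - <<'E'
from fit import *
look(["ring"],.12,"rr")
o=get_obs(); print(o["grip_width"],o["tool_pos"]); fit("ring","rr",o["tool_pos"][2]+.0187,o["tool_pos"],(0,))
print(ty(),move([.5276,-.1735,.1],np.radians(90)))
E
```

```text
ring lm [([0.4586, 0.2796], [277.0, 265.0], 0.89)]
ring mask centroid@top [0.4564 0.2788] [275. 272.] 0.67
0.050591678896847125 [0.45303646 0.27889629 0.10419375]
ring xy [0.4566 0.2788] yaw 7.4 IoU 0.876
89.87764968041802 [[-0.0944, -0.5653, 0.0053], [-0.0001, -0.0002, -0.0007], [-0.0003, 0.0001, 0.9993]]
```

Call:
drive_tool([
  [0.5, [-0.092, -0.565, 0], [0, 0, 0]],
  [0.5, [-0.092, -0.565, 0], [0, 0, 0]],
  [0.5, [-0.092, -0.565, 0], [0, 0, 0]],
  [0.5, [-0.092, -0.565, 0], [0, 0, 0]],
  [0.5, [-0.092, -0.565, 0], [0, 0, 0]],
  [0.5, [-0.092, -0.565, 0], [0, 0, 0]],
  [0.5, [-0.092, -0.565, 0], [0, 0, 0]],
  [0.5, [-0.092, -0.565, 0], [0, 0, 0]],
  [0.5, [-0.092, -0.565, 0], [0, 0, 0]],
  [0.5, [-0.092, -0.565, 0], [0, 0, 0]],
])

```text
time: 24.85
tool_pos: [0.5256, -0.1776, 0.1029]
tcp_rot: [0.003, 1.0, 0.0, -0.001]
ft_force: [0.3, 0.5, 0.3]
grip_width: 0.0509
grasp_force: 62.7
```

Call:
drive_tool([
  [0.5, [0, 0, 0], [0, 0, 0]],
  [0.5, [0, 0, 0], [0, 0, 0]],
])

```text
time: 25.05
tool_pos: [0.5255, -0.1719, 0.1037]
tcp_rot: [0.001, 1.0, 0.001, -0.001]
ft_force: [0.5, 0.7, -0.3]
grip_width: 0.0506
grasp_force: 62.7
```

```bash
python3 - <<'E'
from h import *
print(ty(), get_obs()["tool_pos"],move([.5256,-.1735,-.009],np.radians(90)))
E
```

```text
89.90847463200019 [ 0.52551241 -0.17186846  0.10366842] [[-0.0004, -0.0022, 0.1408], [0.0004, -0.0006, -0.0005], [-0.0009, -0.0007, 0.9995]]
```

Call:
drive_tool([
  [0.5, [0, -0.001, 0.05], [0, 0, 0]],
  [0.5, [0, -0.001, 0.09], [0, 0, 0]],
  [0.5, [0, -0.001, 0.12], [0, 0, 0]],
  [0.5, [0, -0.001, 0.135], [0, 0, 0]],
  [0.5, [0, -0.001, 0.141], [0, 0, 0]],
  [0.5, [0, -0.001, 0.144], [0, 0, 0]],
  [0.5, [0, -0.001, 0.147], [0, 0, 0]],
  [0.5, [0, -0.001, 0.148], [0, 0, 0]],
  [0.5, [0, -0.001, 0.148], [0, 0, 0]],
])

```text
time: 25.95
tool_pos: [0.5263, -0.1741, -0.0134]
tcp_rot: [0.001, 1.0, -0.0, 0.0]
ft_force: [-0.7, -0.2, 0.1]
grip_width: 0.0513
grasp_force: 62.7
```

Call:
drive_tool([
  [0.5, [0, 0, 0.002], [0, 0, 0]],
  [0.5, [0, 0, 0.003], [0, 0, 0]],
  [0.5, [0, 0, 0.003], [0, 0, 0]],
])

```text
time: 26.25
tool_pos: [0.5261, -0.174, -0.016]
tcp_rot: [0.001, 1.0, -0.0, 0.0]
ft_force: [-1.9, 0.4, 3.7]
grip_width: 0.0505
grasp_force: 63.1
```

Call:
drive_tool([
  [0.18, [0, 0, 0], [0, 0, 0]],
  [0.18, [0, 0, 0], [0, 0, 0]],
  [0.18, [0, 0, 0], [0, 0, 0]],
  [0.18, [0, 0, 0], [0, 0, 0]],
  [0.15, [0, 0, -0.03], [0, 0, 0]],
  [0, [0, 0, -0.09], [0, 0, 0]],
  [0, [0, 0, -0.15], [0, 0, 0]],
  [0, [0, 0, -0.15], [0, 0, 0]],
  [0, [0, 0, -0.15], [0, 0, 0]],
])

```text
time: 27.15
tool_pos: [0.5263, -0.1741, 0.1044]
tcp_rot: [0.001, 1.0, -0.0, 0.001]
ft_force: [-0.5, 0.4, -0.5]
grip_width: 0.0851
grasp_force: 0.0
```

```bash
python3 - <<'E'
from fit import *
print(get_obs()["time"],get_obs()["tool_pos"])
look(["ring"],.004,"tray4")
fit("ring","tray4",.004,(.5276,-.1735),(0,))
print(ty(),[move([.5486,.381,.1],np.radians(20.2+n)) for n in (30,90,150)])
E
```

```text
27.15 [ 0.52630314 -0.1740741   0.10437512]
ring lm [([0.5259, -0.1763], [274.0, 199.0], 0.67)]
ring mask centroid@top [ 0.523  -0.1753] [276. 200.] 0.72
ring xy [ 0.5238 -0.1753] yaw 0.8 IoU 0.874
89.87080695160674 [[[-0.0274, 0.6933, 0.0037], [0.0001, -0.0008, 0.2204], [0.0011, 0.0002, -0.7796]], [[-0.0274, 0.6933, 0.0037], [0.0005, -0.0006, -0.1129], [-0.0009, -0.0008, 0.8871]], [[-0.0274, 0.6933, 0.0037], [0.0008, -0.0003, -0.4463], [-0.0003, -0.0009, 0.5537]]]
```

Ring lies at (0.5238, -0.1753), within tolerance. Last, the star, gripped at 50.2°.

Call:
drive_tool([
  [0, [-0.027, 0.693, 0], [0, 0, 0.2204]],
  [0, [-0.027, 0.693, 0], [0, 0, 0.2204]],
  [0, [-0.027, 0.693, 0], [0, 0, 0.2204]],
  [0, [-0.027, 0.693, 0], [0, 0, 0.2204]],
  [0, [-0.027, 0.693, 0], [0, 0, 0.2204]],
  [0, [-0.027, 0.693, 0], [0, 0, 0.2204]],
  [0, [-0.027, 0.693, 0], [0, 0, 0.2204]],
  [0, [-0.027, 0.693, 0], [0, 0, 0.2204]],
  [0, [-0.027, 0.693, 0], [0, 0, 0.2204]],
  [0, [-0.027, 0.693, 0], [0, 0, 0.2204]],
])

```text
time: 28.3
tool_pos: [0.5452, 0.3076, 0.1023]
tcp_rot: [0.34, 0.94, -0.001, -0.001]
ft_force: [0.9, -0.7, 0.6]
grip_width: 0.0853
grasp_force: 0.0
```

Call:
drive_tool([
  [0.1, [0, 0, 0], [0, 0, 0]],
  [0.1, [0, 0, 0], [0, 0, 0]],
])

```text
time: 28.5
tool_pos: [0.5451, 0.3062, 0.102]
tcp_rot: [0.339, 0.941, -0.001, -0.001]
ft_force: [-0.4, -1.1, -0.3]
grip_width: 0.0767
grasp_force: 0.0
```

```bash
python3 - <<'E'
from h import *
print(ty(), get_obs()["tool_pos"],move([.5486,.381,-.008],np.radians(50.2)))
E
```

```text
50.307580231845265 [0.54510345 0.30622081 0.10202886] [[0.0562, 0.0751, 0.1374], [-0.0008, -0.0004, 0.0006], [0.0006, -0.0012, -0.9994]]
```

Call:
drive_tool([
  [0.1, [0.056, 0.075, 0], [0, 0, 0]],
  [0.1, [0.056, 0.075, 0], [0, 0, 0]],
  [0.1, [0.056, 0.075, 0.03], [0, 0, 0]],
  [0.1, [0.056, 0.075, 0.07], [0, 0, 0]],
  [0.1, [0.056, 0.075, 0.1], [0, 0, 0]],
  [0.1, [0.056, 0.075, 0.125], [0, 0, 0]],
  [0.1, [0.056, 0.075, 0.137], [0, 0, 0]],
  [0.1, [0.056, 0.075, 0.137], [0, 0, 0]],
  [0.1, [0.056, 0.075, 0.137], [0, 0, 0]],
])

```text
time: 29.4
tool_pos: [0.5506, 0.3801, -0.005]
tcp_rot: [0.341, 0.94, 0.0, 0.0]
ft_force: [-0.8, 0.3, 0.3]
grip_width: 0.077
grasp_force: 0.0
```

Call:
drive_tool([
  [0.3, [0, 0, 0], [0, 0, 0]],
  [0.35, [0, 0, 0], [0, 0, 0]],
  [0.4, [0, 0, 0], [0, 0, 0]],
  [0.45, [0, 0, 0], [0, 0, 0]],
  [0.5, [0, 0, 0], [0, 0, 0]],
  [0.55, [0, 0, 0], [0, 0, 0]],
  [0.55, [0, 0, 0], [0, 0, 0]],
])

```text
time: 30.1
tool_pos: [0.5503, 0.3807, -0.0049]
tcp_rot: [0.34, 0.94, 0.0, 0.0]
ft_force: [-2.0, 0.5, 6.5]
grip_width: 0.0425
grasp_force: 56.3
```

Call:
drive_tool([
  [0.6, [0, 0, -0.004], [0, 0, 0]],
  [0.6, [0, 0, -0.01], [0, 0, 0]],
  [0.6, [0, 0, -0.02], [0, 0, 0]],
  [0.6, [0, 0, -0.05], [0, 0, 0]],
  [0.6, [0, 0, -0.09], [0, 0, 0]],
  [0.6, [0, 0, -0.14], [0, 0, 0]],
  [0.6, [0, 0, -0.14], [0, 0, 0]],
])

```text
time: 30.8
tool_pos: [0.5523, 0.3816, 0.1129]
tcp_rot: [0.34, 0.94, 0.004, 0.004]
ft_force: [-0.0, -0.4, -0.3]
grip_width: 0.0424
grasp_force: 57.1
```

```bash
python3 - <<'E'
from fit import *
look(["star"],.12,"ss")
o=get_obs(); print(o["grip_width"],o["tool_pos"]); fit("star","ss",o["tool_pos"][2]+.0187,o["tool_pos"],(5,20,35))
print(ty(),move([.4365,-.2641,.1],np.radians(10)))
E
```

```text
star lm [([0.5569, 0.3756], [275.0, 269.0], 0.72)]
star mask centroid@top [0.5538 0.3785] [276. 272.] 0.81
0.04238416101578452 [0.54956211 0.38028395 0.10569263]
star xy [0.554  0.3785] yaw 20.6 IoU 0.876
50.205227862087874 [[-0.407, -0.7093, 0.0076], [-0.0003, -0.0, 0.2234], [0.0, -0.0004, -0.7766]]
```

Call:
drive_tool([
  [0.6, [-0.407, -0.709, 0], [0, 0, 0.2234]],
  [0.6, [-0.407, -0.709, 0], [0, 0, 0.2234]],
  [0.6, [-0.407, -0.709, 0], [0, 0, 0.2234]],
  [0.6, [-0.407, -0.709, 0], [0, 0, 0.2234]],
  [0.6, [-0.407, -0.709, 0], [0, 0, 0.2234]],
  [0.6, [-0.407, -0.709, 0], [0, 0, 0.2234]],
  [0.6, [-0.407, -0.709, 0], [0, 0, 0.2234]],
  [0.6, [-0.407, -0.709, 0], [0, 0, 0.2234]],
  [0.6, [-0.407, -0.709, 0], [0, 0, 0.2234]],
  [0.6, [-0.407, -0.709, 0], [0, 0, 0.2234]],
])

```text
time: 31.95
tool_pos: [0.4623, -0.1136, 0.1052]
tcp_rot: [0.643, 0.766, -0.0, -0.001]
ft_force: [1.5, 0.8, -0.8]
grip_width: 0.0422
grasp_force: 57.2
```

Call:
drive_tool([
  [0.6, [0, 0, 0], [0, 0, 0]],
  [0.6, [0, 0, 0], [0, 0, 0]],
])

```text
time: 32.15
tool_pos: [0.4628, -0.1126, 0.1052]
tcp_rot: [0.644, 0.765, -0.0, -0.001]
ft_force: [0.6, 0.7, 0.1]
grip_width: 0.0423
grasp_force: 57.2
```

```bash
python3 - <<'E'
from h import *
print(ty(), get_obs()["tool_pos"],move([.4365,-.2641,.01],np.radians(10)))
E
```

```text
9.850679407043678 [ 0.46282625 -0.11255361  0.10516132] [[-0.1812, -0.0646, 0.1188], [-0.0006, -0.0005, -0.0008], [-0.0008, 0.0009, 0.9992]]
```

Call:
drive_tool([
  [0.6, [-0.181, -0.065, 0], [0, 0, 0]],
  [0.6, [-0.181, -0.065, 0], [0, 0, 0]],
  [0.6, [-0.181, -0.065, 0], [0, 0, 0]],
  [0.6, [-0.181, -0.065, 0], [0, 0, 0]],
  [0.6, [-0.181, -0.065, 0.03], [0, 0, 0]],
  [0.6, [-0.181, -0.065, 0.06], [0, 0, 0]],
  [0.6, [-0.181, -0.065, 0.09], [0, 0, 0]],
  [0.6, [-0.181, -0.065, 0.11], [0, 0, 0]],
  [0.6, [-0.181, -0.065, 0.118], [0, 0, 0]],
  [0.6, [-0.181, -0.065, 0.118], [0, 0, 0]],
])

```text
time: 33.15
tool_pos: [0.4376, -0.2622, 0.011]
tcp_rot: [0.642, 0.767, 0.0, -0.001]
ft_force: [0.9, 0.2, 0.8]
grip_width: 0.0424
grasp_force: 57.2
```

Call:
drive_tool([
  [0.6, [0, 0, 0.003], [0, 0, 0]],
  [0.6, [0, 0, 0.006], [0, 0, 0]],
  [0.6, [0, 0, 0.009], [0, 0, 0]],
  [0.6, [0, 0, 0.009], [0, 0, 0]],
  [0.6, [0, 0, 0.009], [0, 0, 0]],
])

```text
time: 33.65
tool_pos: [0.4376, -0.2638, 0.0047]
tcp_rot: [0.643, 0.766, -0.0, 0.0]
ft_force: [0.5, -0.4, -0.4]
grip_width: 0.042
grasp_force: 57.2
```

```bash
python3 - <<'E'
from fit import *
o=get_obs(); print(o["tool_pos"],ty(),move([.4365,-.2641,0]))
look(["star","flower"],.019,"st")
fit("star","st",o["tool_pos"][2]+.0189,(.4365,-.2641),(-40,-20,0))
im=np.load("st.npz")["im"][120:360,130:430,::-1]; cv2.imwrite("pics/st2.png",cv2.resize(im,None,fx=2,fy=2))
E
```

```text
[ 0.43755629 -0.26376079  0.00465175] 9.984339459903895 [[-0.0002, -0.0014, 0.0058]]
star lm [([0.4372, -0.2681], [275.0, 268.0], 0.61)]
star mask centroid@top [ 0.4366 -0.2642] [275. 272.] 0.93
flower mask centroid@top [ 0.4326 -0.238 ] [277. 213.] 0.86
star xy [ 0.4368 -0.2652] yaw -20.0 IoU 0.91
```

View pics/st2.png

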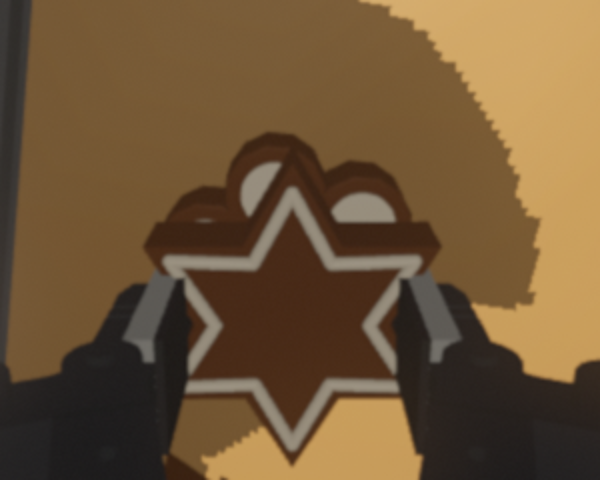

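The star is held level just above the flower, with its centre about 1 mm from the flower's. I'll lower it and let go.

Call:
drive_tool([
  [0.6, [0, 0, 0.002], [0, 0, 0]],
  [0.6, [0, 0, 0.004], [0, 0, 0]],
  [0.6, [0, 0, 0.006], [0, 0, 0]],
  [0.6, [0, 0, 0.006], [0, 0, 0]],
])

```text
time: 34.3
tool_pos: [0.4375, -0.2637, 0.0001]
tcp_rot: [0.643, 0.766, -0.0, -0.0]
ft_force: [-2.0, 1.3, 6.8]
grip_width: 0.0426
grasp_force: 58.5
```

Call:
drive_tool([
  [0.3, [0, 0, 0], [0, 0, 0]],
  [0.3, [0, 0, 0], [0, 0, 0]],
  [0.3, [0, 0, 0], [0, 0, 0]],
  [0.2, [0, 0, 0], [0, 0, 0]],
  [0.15, [0, 0, 0], [0, 0, 0]],
  [0.15, [0, 0, -0.03], [0, 0, 0]],
  [0.1, [0, 0, -0.08], [0, 0, 0]],
  [0, [0, 0, -0.13], [0, 0, 0]],
  [0, [0, 0, -0.19], [0, 0, 0]],
  [0, [0, 0, -0.25], [0, 0, 0]],
])

```text
time: 35.3
tool_pos: [0.4372, -0.2633, 0.2016]
tcp_rot: [0.643, 0.766, 0.0, -0.0]
ft_force: [0.2, -0.8, 0.8]
grip_width: 0.0857
grasp_force: 0.0
```

Call:
drive_tool([
  [0, [0, 0, -0.03], [0, 0, -0.4]],
  [0, [0, 0, -0.03], [0, 0, -0.4]],
  [0, [0, 0, -0.03], [0, 0, -0.4]],
  [0, [0, 0, -0.03], [0, 0, -0.4]],
  [0, [0, 0, -0.03], [0, 0, -0.4]],
  [0, [0, 0, -0.03], [0, 0, -0.4]],
  [0, [0, 0, -0.03], [0, 0, -0.4]],
  [0, [0, 0, -0.03], [0, 0, -0.4]],
  [0, [0, 0, -0.03], [0, 0, -0.4]],
  [0, [0, 0, -0.03], [0, 0, -0.4]],
])

```text
time: 36.3
tool_pos: [0.4375, -0.2636, 0.2236]
tcp_rot: [0.07, 0.998, 0.0, -0.0]
ft_force: [0.3, -0.0, 0.0]
grip_width: 0.0854
grasp_force: 0.0
```

```bash
python3 - <<'E'
from fit import *
o=get_obs(); print(o["time"],o["tool_pos"],o["grip_width"])
look(["star","flower","heart","ring"],.004,"end")
fit("star","end",.019,(.4365,-.2641),(-40,-20,0))
fit("heart","end",.004,(.5254,-.3547),(170,190)); fit("ring","end",.004,(.5254,-.175),(0,))
read_camera("side"); k=get_calibration("side")
for n in ("bar","square"): print(n,[unproj(a["location"],k,.014)[0,:2] for a in landmark_of(n,"side")])
E
```

```text
36.3 [ 0.43749447 -0.26360659  0.22364598] 0.08542982876656824
star lm [([0.4428, -0.2652], [276.0, 178.0], 0.66)]
star mask centroid@top [ 0.4392 -0.2659] [275. 176.] 0.72
flower mask centroid@top [ 0.4306 -0.2554] [284. 167.] 0.95
heart lm [([0.5245, -0.3525], [212.0, 255.0], 0.72)]
ring lm [([0.522, -0.176], [362.0, 234.0], 0.9)]
ring mask centroid@top [ 0.5224 -0.1761] [365. 238.] 0.8
star xy [ 0.4373 -0.2655] yaw -19.9 IoU 0.968Traceback (most recent call last):
  File "<stdin>", line 5, in <module>
  File "fit.py", line 27, in fit
    d=np.load(tag+".npz"); cal=dict(mtx=d["mtx"],extrinsics=d["ext"]); M=d["m_"+n].astype(np.float32)
                                                                         ~^^^^^^^^
    raise KeyError(f"{key} is not a file in the archive") from None
KeyError: 'm_heart is not a file in the archive'
```

View pics/end.png

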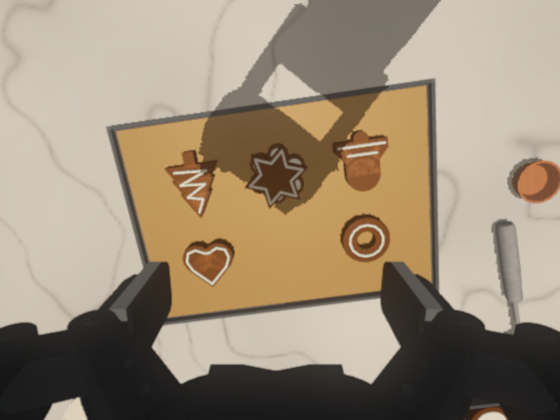

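The final picture shows the heart (209,261) behind the tree, the ring (365,238) behind the bell, and the star centred on the flower (276,176). I'll check the bar and square, then hand in.

```bash
python3 - <<'E'
from h import *
read_camera("side"); k=get_calibration("side"); ok=True
for n,p in (("bar",(.5684,.1926)),("square",(.4552,.3757))):
    q=[unproj(a["location"],k,.014)[0,:2] for a in landmark_of(n,"side")[:1]]; print(n,q)
    ok&=bool(q) and np.hypot(*(q[0]-p))<.012
if ok: print(sign_off())
E
```

```text
bar [array([0.55699838, 0.19319267])]
square []
```

```bash
python3 - <<'E'
from h import *
a=cv2.imread("pics/side0.png"); b=read_camera("side")[:,:,::-1]
for n,(u,v) in dict(bar=(277,164),square=(228,124)).items():
    t=cv2.cvtColor(a[v-11:v+12,u-13:u+14],6); w=cv2.cvtColor(np.ascontiguousarray(b[v-25:v+26,u-27:u+28]),6)
    _,s,_,l=cv2.minMaxLoc(cv2.matchTemplate(w,t,cv2.TM_CCOEFF_NORMED)); print(n,"shift px",l[0]-14,l[1]-14,"score",round(s,3))
E
```

```text
bar shift px 0 0 score 0.488
square shift px -11 2 score 0.515
```

The arm over the tray probably blocks the side view, so I'll compare with the scene camera.

```bash
python3 - <<'E'
from h import *
a=cv2.imread("pics/scene0.png"); b=read_camera("scene")[:,:,::-1]
for n,(u,v) in dict(bar=(291,265),square=(382,299)).items():
    t=cv2.cvtColor(a[v-13:v+14,u-15:u+16],6); w=cv2.cvtColor(np.ascontiguousarray(b[v-27:v+28,u-29:u+30]),6)
    _,s,_,l=cv2.minMaxLoc(cv2.matchTemplate(w,t,cv2.TM_CCOEFF_NORMED)); print(n,"shift px",l[0]-14,l[1]-14,"score",round(s,3))
E
```

```text
bar shift px 0 0 score 0.999
square shift px 0 0 score 0.999
```

Neither has moved.

```bash
python3 -c "
from station import *
print(sign_off())"
```

```text
the job is handed in; nothing more can be done
None
```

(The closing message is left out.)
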